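# Pack the outing hamper and hold its lid up

### The job

Stand the tall round jar and the square tin upright in the open row of the wooden hamper, one on each side of the short round tin that is already there, and let go of them. Then lift the hamper's lid by its handle to 45 degrees and finish while still holding it there, steady, so that a helper can put the cake in; leave the short tin standing in the row and do not disturb the tumbler, mug, small jar and spoon on the table.

Things in the scene. Friction and masses are not known exactly. Their poses are not given: they have to be found in the camera images.
- hamper: Pale wooden hamper fixed to the table, 224 (x) x 310 (y) mm, walls 8 mm, floor 8 mm thick. Origin: centre of its underside on the table. Its own x points away from the robot (yaw within 0.2 rad of the world's), y to the left, z up. Right side (its -y): a long narrow open row with walls 60 mm high. Left side: a cake compartment with walls 85 mm high, covered by a hinged lid whose flat top is 97 mm above the table when shut.
- row_floor (a point): Centre of the inner floor of the open row, 8 mm above the table, axes as the hamper's. The row is 208 mm long (its x) and 70 mm wide (its y) inside; the short tin stands about midway along it, which leaves one free place at the near end (centre about x = -67 mm from this point) and one at the far end (about x = +67 mm), each about 73 mm long.
- lid (a joint): Angle of the lid in rad: 0 shut, grows as the front edge rises, 1.35 at the stop; 0.785 is 45 degrees. The lid (about 0.4 kg, 224 mm x 221 mm x 12 mm plywood) swings freely and falls shut from any angle when let go.
- lid_hinge (a point): Middle of the hinge line of the lid, at the far (+x) rim of the cake compartment, 85 mm above the table. The hinge line runs along the hamper's y.
- lid_handle (a point): Centre of the lid's handle: a dark wooden dowel, 22 mm in diameter and 46 mm long, lying along the hinge direction (hamper's y) on a 14 mm thick steel stem near the front edge of the lid. With the lid shut it is 192 mm towards the robot from the hinge line (hamper's -x), 52 mm above it and 40 mm above the lid's top face. Can be pinched across its ends (it then pivots between the fingers as the lid turns) or across its diameter.
- jar_center (a point): Centre (half-way up) of the tall round amber glass jar with steel cap, 62 mm in diameter all the way up, 125 mm tall, about 0.35 kg, standing on the table to the right of the hamper. z up.
- tin_center (a point): Centre (half-way up) of the square aluminium tin, 58 x 58 mm, 120 mm tall, about 0.25 kg, standing on the table to the right of the hamper. x and y along its sides, z up.
- short_tin_center (a point): Centre (half-way up) of the short round steel tin, 60 mm in diameter, 50 mm tall, loose, that already stands midway along the open row. It stays there (a nudge of a few mm does no harm).
- tumbler: Bystander: empty glass tumbler, 72 mm across, 95 mm tall. Origin: centre of its underside.
- mug: Bystander: white mug, 80 mm across, 85 mm tall, with a handle. Origin: centre of its underside.
- spread_jar: Bystander: small jar, 56 mm across, 70 mm tall. Origin: centre of its underside.
- spoon: Bystander: spoon 170 mm long, lying on the table. Origin: middle of its underside.
Things that resemble listed ones, but are neither listed nor needed, are in the scene too. What is shaped like the part that bears short_tin_center but blue or orange is not meant.

How it is judged:
On the way:
1. the jar and the square tin stand released in the row with the short tin, the lid still shut (x of jar_center in the frame of row_floor between -0.08 and 0.08 m and y of jar_center in the frame of row_floor between -0.012 and 0.012 m and z of jar_center in the frame of row_floor between 0.0545 and 0.0685 m and angle between each of jar_center, tin_center, short_tin_center's own z axis and vertical below 0.1 rad and x of tin_center in the frame of row_floor between -0.08 and 0.08 m and y of tin_center in the frame of row_floor between -0.012 and 0.012 m and z of tin_center in the frame of row_floor between 0.052 and 0.066 m and x of short_tin_center in the frame of row_floor between -0.08 and 0.08 m and y of short_tin_center in the frame of row_floor between -0.012 and 0.012 m and z of short_tin_center in the frame of row_floor between 0.017 and 0.031 m and contact force between the fingers and jar below 0.1 N and contact force between the fingers and tin below 0.1 N and value of joint lid below 0.1 rad and ((x of jar_center in the frame of row_floor below -0.04 m and x of tin_center in the frame of row_floor above 0.04 m) or (x of tin_center in the frame of row_floor below -0.04 m and x of jar_center in the frame of row_floor above 0.04 m))), for 0.2 s.
At the end, for the whole second after the job is handed in: Jar and square tin upright (0.1 rad) on the row's floor, over 40 mm either side of its middle, the short tin also upright in the row, none touched by the fingers; the lid still (under 0.08 rad/s) at 0.68 to 0.89 rad, carried by the fingers (over 0.5 N), not resting on the packed things (x of jar_center in the frame of row_floor between -0.08 and 0.08 m and y of jar_center in the frame of row_floor between -0.012 and 0.012 m and z of jar_center in the frame of row_floor between 0.0545 and 0.0685 m and angle between each of jar_center, tin_center, short_tin_center's own z axis and vertical below 0.1 rad and x of tin_center in the frame of row_floor between -0.08 and 0.08 m and y of tin_center in the frame of row_floor between -0.012 and 0.012 m and z of tin_center in the frame of row_floor between 0.052 and 0.066 m and x of short_tin_center in the frame of row_floor between -0.08 and 0.08 m and y of short_tin_center in the frame of row_floor between -0.012 and 0.012 m and z of short_tin_center in the frame of row_floor between 0.017 and 0.031 m and contact force between each of the fingers, lid and jar below 0.1 N and contact force between each of the fingers, lid and tin below 0.1 N and value of joint lid between 0.68 and 0.89 rad and velocity of joint lid between -0.08 and 0.08 rad/s and contact force between the fingers and lid above 0.5 N and contact force between lid and short_tin below 0.1 N and ((x of jar_center in the frame of row_floor below -0.04 m and x of tin_center in the frame of row_floor above 0.04 m) or (x of tin_center in the frame of row_floor below -0.04 m and x of jar_center in the frame of row_floor above 0.04 m))); the arm keeps its last pose, push and grip.
It fails at once if the empty glass tumbler is disturbed (distance of tumbler from where it was at the start of the episode above 0.04 m or angle between tumbler's own z axis and vertical above 0.5 rad).
It fails at once if the white mug is disturbed (distance of mug from where it was at the start of the episode above 0.04 m or angle between mug's own z axis and vertical above 0.5 rad).
It fails at once if the small jar of spread is disturbed (distance of spread_jar from where it was at the start of the episode above 0.04 m or angle between spread_jar's own z axis and vertical above 0.5 rad).
It fails at once if the spoon is disturbed (distance of spoon from where it was at the start of the episode above 0.04 m).
It also fails if it takes over 67 s, if anything falls off the work surface, if the arm or the gripper's body presses on something with over 40 N, if the wrist force passes 120 N, or if a joint passes its speed limit or range.

### The arm

A 6-joint arm with a two-finger parallel gripper is mounted at the origin on the work surface. World frame = base frame: x ahead of the robot, y to its left, z up, the work surface at z = 0. Lengths are in m, angles in rad, forces in N, time in s.
With the tool pointing down it reaches from about 0.375 to 0.75 m from the base axis. Payload 9 kg.
Tool frame: the origin (TCP) lies between the finger pads; the fingertips stand 17 mm ahead of it and the grasp point (between the pads) lies 2 mm behind it (env.tip_reach is the distance from the TCP to the fingertips, in m); z points along the fingers, y is the line along which they close (so a half turn about z gives the same grasp; the last joint's range is limited). The gripper opens to 85 mm and grips with 20 to 120 N. Pads are 22 mm wide; open, the fingers measure 114 mm over their backs; the gripper's body (76 mm by 85 mm) begins 54 mm behind the grasp point. The pads swing forward as they close: fully open they stand 13 mm farther back than shut.
Start: joints at [0.977, 0.104, 0.097, 1.564, 0, 1.353], TCP at [0.22, 0.558, 0.248] pointing down, gripper open.
Joint ranges: [-2.99, 2.99], [-0.84, 1.86], [-1.1, 1.16], [-1.84, 2.11], [-1.51, 1.56], [-3.14, 3.14]. Speed limits (rad/s): [2.22, 2.22, 2.57, 3.14, 3.14, 3.14].

### API

Orientations are given as a 3x3 rotation matrix whose columns are the frame's x, y, z axes.
In Python, from rig import env, planner, camera, spotter gives the robot as it stands. The module is installed in compiled form; this text tells all that it offers. Calls block until the motion is done:
- env.move_to(position, orientation): joint-space move of the TCP to a pose.
- env.move_l(position, rotation=None, vel=0.15, force_limit=None): straight line of the TCP; rotation=None keeps the orientation; vel is the mean speed in m/s. With force_limit (N) it stops when the force on the tool has changed by that much, and returns True; else False.
- env.movej(angles): joint-space move.
- env.command_gripper(opening, squeeze=None): finger opening in m; squeeze is the grip in N (None keeps the last); returns when the fingers have stopped.
- env.wait(seconds).
- planner.inverse_kinematics(position, orientation): joint angles nearest the present ones, or None.
- env.get_state(): the state.
- camera(name): name is "scene" or "top"; returns a dict with "color" (384x512x3 uint8, red, green, blue), "vfov" (degrees; the focal length in pixels is half the picture's height over the tangent of half this angle, whatever the lens; pixels are square), "cx", "cy" (the principal point, pixels), "camera_from_world" (4x4, takes a point from world to camera coordinates). Camera axes: x right, y down, z forward; pixel columns grow to the right and rows downward; lengths in m; the calibration is good to about 2 mm. A picture is of the moment at which its call begins. There is no depth.
A pose or a line that the arm cannot do raises env.MotionError and nothing moves.
- env.close_job(): hands the job in; it is judged then, once.
Trained networks look in a picture, given as the dict that the camera call returned (one of the last four; its "shot" number tells which), for a name from the list of things; names that differ only in an ending like _2 or _b are one class to them, and where a whole thing is asked for, a point or a joint stands for the part that bears it (a point fixed in the world has none). Each returns a list of dicts, best first, with "conf" (0 to 1); they miss things now and then, are a little off and sometimes report something else, mostly with a low value. They report only what shows in the picture. A call takes as long as a camera call. They do not tell look-alikes from the thing itself.
- spotter.boxes_of(picture, label): "at" ([column, row] in pixels, amid what is visible of it).
- spotter.regions_of(picture, label): "region" (384x512 bool, what is visible of it) and "at" ([column, row] in pixels, amid what is visible of it).
- spotter.tip_of(picture, label): "at" ([column, row] in pixels: a listed point, or the origin of a listed thing).
The state is a dict: "t": time; "joints": joint angles; "joint_velocities": joint speeds; "tau": joint torques, N m; "tcp_pos": TCP position; "eef_rot": TCP orientation; "force": force on the tool from outside, world axes, zero at the start; "torque": the same for the moment, N m; "width": finger opening in m; "grip_force": force on a finger pad.
Only numpy, scipy, OpenCV 4.12 (cv2) and the standard library are available. Lean on these libraries where they do the work, as an engineer would, in place of code of your own. Each camera call takes 0.05 s, during which the arm holds its last target. There are 200 camera calls.

## Working session

There is one attempt and no reset: what is moved stays moved. The work goes in short steps, each a Python script; the robot and the scene stay as the last script left them, time stands still between calls to the robot, and variables do not carry over. Pictures are saved under pics/ and viewed, at most 10 in all, crops included, and the job is handed in when it is done.

```bash
mkdir -p pics; cat > h.py <<'E'
import numpy as np, cv2
from rig import env, planner, camera, spotter
def ray(p,uv):
    f=p["color"].shape[0]/2/np.tan(np.radians(p["vfov"])/2); T=np.array(p["camera_from_world"])
    d=T[:3,:3].T@np.array([(uv[0]-p["cx"])/f,(uv[1]-p["cy"])/f,1]); return -T[:3,:3].T@T[:3,3],d
def atz(p,uv,z):
    o,d=ray(p,uv); return o+d*(z-o[2])/d[2]
def proj(p,X):
    f=p["color"].shape[0]/2/np.tan(np.radians(p["vfov"])/2); T=np.array(p["camera_from_world"])
    c=T[:3,:3]@np.array(X)+T[:3,3]; return np.array([p["cx"]+f*c[0]/c[2],p["cy"]+f*c[1]/c[2]])
def save(p,n): cv2.imwrite("pics/"+n+".png",p["color"][:,:,::-1])
E
python3 - <<'E'
from h import *
np.set_printoptions(precision=3,suppress=True)
P={n:camera(n) for n in("scene","top")}
Z=dict(row_floor=.008,lid_hinge=.085,lid_handle=.137,jar_center=.0625,tin_center=.06,short_tin_center=.033,hamper=0,tumbler=0,mug=0,spread_jar=0,spoon=0)
for n,p in P.items():
    save(p,n); o,_=ray(p,(0,0)); print(n,p["vfov"],p["cx"],p["cy"],o, p["camera_from_world"])
    for k,z in Z.items():
        for d in spotter.tip_of(p,k)[:3]: print(n,k,np.array(d["at"]),round(d["conf"],2),atz(p,d["at"],z))
s=env.get_state();print(s["t"],s["eef_rot"],env.tip_reach,s["width"])
E
```

```text
scene 57.9427865089521 261.7174386897383 196.6053061838808 [ 1.038 -0.518  0.682] [[ 0.636  0.772  0.013 -0.269]
 [ 0.497 -0.396 -0.772 -0.194]
 [-0.591  0.497 -0.635  1.304]
 [ 0.     0.     0.     1.   ]]
scene row_floor [301.3 234.1] 0.93 [ 0.601 -0.008  0.008]
scene lid_hinge [377.2 209.8] 0.94 [0.712 0.151 0.085]
scene lid_handle [301.3 151. ] 0.63 [0.44  0.136 0.137]
scene lid_handle [208.4 233.8] 0.19 [ 0.557 -0.263  0.137]
scene jar_center [207.7 231. ] 0.83 [ 0.482 -0.224  0.062]
scene tin_center [159.5 263.9] 0.57 [ 0.5   -0.366  0.06 ]
scene short_tin_center [298.7 218.2] 0.58 [0.569 0.011 0.033]
scene short_tin_center [306.4 274.7] 0.58 [ 0.719 -0.11   0.033]
scene short_tin_center [261.5 235.4] 0.56 [ 0.556 -0.111  0.033]
scene hamper [329.4 214.1] 0.86 [0.589 0.12  0.   ]
scene hamper [300.4 221.2] 0.63 [0.558 0.033 0.   ]
scene tumbler [254.7 310.6] 0.94 [ 0.7   -0.248  0.   ]
scene mug [224.1 209.4] 0.57 [ 0.38  -0.108  0.   ]
scene spoon [160.8 217.3] 0.57 [ 0.295 -0.27   0.   ]
scene spoon [300.3 152.6] 0.47 [0.295 0.289 0.   ]
top 44.88238709073326 256.467609689975
[... 459 characters left out ...]
ter [270.4 109.2] 0.96 [ 0.718 -0.099  0.033]
top short_tin_center [237.4 153.9] 0.79 [ 0.591 -0.003  0.033]
top short_tin_center [272.1 166.4] 0.6 [ 0.554 -0.101  0.033]
top hamper [196.1 157.4] 0.91 [0.588 0.119 0.   ]
top tumbler [322.6 116.8] 0.7 [ 0.7   -0.253  0.   ]
top tumbler [370.  183.8] 0.41 [ 0.501 -0.385  0.   ]
top mug [276.6 231. ] 0.89 [ 0.37  -0.111  0.   ]
top spread_jar [331.7 248.3] 0.69 [ 0.317 -0.268  0.   ]
top spread_jar [319.7 119.9] 0.58 [ 0.691 -0.244  0.   ]
top spread_jar [279.  231.3] 0.19 [ 0.369 -0.118  0.   ]
top spoon [139.  260.2] 0.78 [0.294 0.286 0.   ]
1.2 [[-0.93   0.367  0.   ]
 [ 0.367  0.93   0.   ]
 [-0.     0.    -1.   ]] 0.017 0.08562734417867124
```

View pics/scene.png

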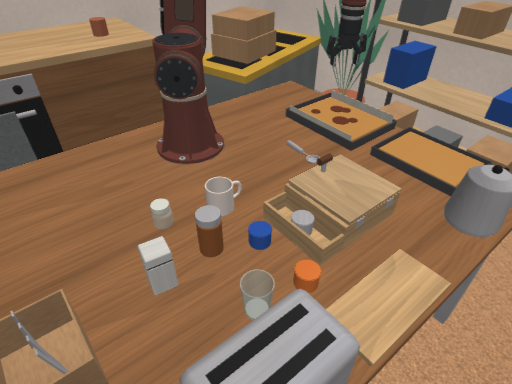

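View pics/top.png

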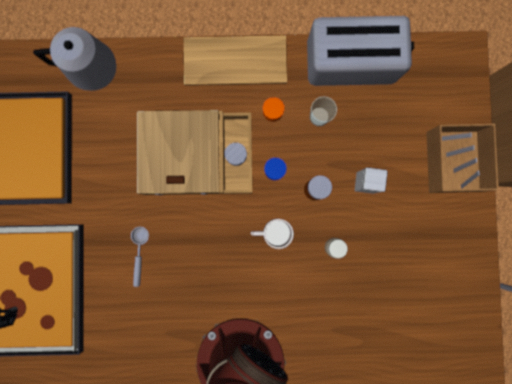

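```bash
cat > fit.py <<'E'
from h import *
from scipy.optimize import minimize
def box(sx,sy,z0,z1,cx=0,cy=0):
    return [(cx+a*sx/2,cy+b*sy/2,z) for a in(-1,1) for b in(-1,1) for z in(z0,z1)]
def cyl(r,z0,z1): return [(r*np.cos(t),r*np.sin(t),z) for t in np.linspace(0,6.283,40) for z in(z0,z1)]
S=4
def mask(p,parts,q):
    c,s=np.cos(q[2]),np.sin(q[2]); m=np.zeros((384*S,512*S),np.uint8)
    for part in parts:
        a=np.array([proj(p,(q[0]+c*x-s*y,q[1]+s*x+c*y,z)) for x,y,z in part])
        cv2.fillConvexPoly(m,cv2.convexHull(np.round((a+.5)*S).astype(np.int32)),1)
    return m.astype(bool)
def fit(pr,parts,q0,rot):
    """pr: list of (picture, region)"""
    R=[(p,cv2.resize(r.astype(np.uint8),None,fx=S,fy=S,interpolation=cv2.INTER_NEAREST)>0) for p,r in pr]
    def cost(v):
        q=[v[0]/100,v[1]/100,v[2]/10 if rot else 0]; t=0
        for p,r in R:
            m=mask(p,parts,q); t+=1-(m&r).sum()/(m|r).sum()
        return t/len(R)
    v0=np.array([q0[0]*100,q0[1]*100]+([q0[2]*10] if rot else []))
    n=len(v0); sim=np.vstack([v0]+[v0+np.eye(n)[i] for i in range(n)])
    o=minimize(cost,v0,method="Nelder-Mead",options=dict(initial_simplex=sim,xatol=.01,fatol=1e-4))
    return np.array([o.x[0]/100,o.x[1]/100,o.x[2]/10 if rot else 0]),o.fun
def region(p,label,X,tol=30):
    c=[d for d in spotter.regions_of(p,label) if np.hypot(*(np.array(d["at"])-proj(p,X)))<tol]
    return c[0]["region"] if c else None
JAR=[cyl(.031,0,.125)]; TIN=[box(.058,.058,0,.12)]
HAM=[box(.224,.086,0,.06,0,-.112),box(.224,.232,0,.085,0,.039),box(.224,.221,.085,.097,0,.0445)]
E
cat > m.py <<'E'
from fit import *
np.set_printoptions(precision=4,suppress=True)
P=[camera("scene"),camera("top")]
for lab,parts,q0,z,rot in (("jar_center",JAR,(.487,-.221,0),.06,0),("tin_center",TIN,(.496,-.37,.1),.06,1),("hamper",HAM,(.59,.118,0.0),.05,1)):
    R=[(p,region(p,lab,(q0[0],q0[1],z))) for p in P]; R=[r for r in R if r[1] is not None]
    for sub in [R]+([[r] for r in R] if len(R)>1 else []): print(lab,len(sub),*fit(sub,parts,q0,rot))
p=P[1]; r=region(p,"lid_handle",(.5,.16,.13),20)
for d in spotter.tip_of(p,"lid_handle"): print(d["conf"],d["at"],atz(p,d["at"],.137))
c=p["color"]; k=cv2.resize(c[95:275,120:400],None,fx=2.8,fy=2.8,interpolation=cv2.INTER_CUBIC)
cv2.imwrite("pics/crop1.png",k[:,:,::-1])
g=c[165:192,160:192].astype(int).sum(2); ys,xs=np.where(g<200)
print(len(xs)); print(atz(p,(xs.mean()+160,ys.mean()+165),.14))
E
python3 m.py
```

```text
jar_center 2 [ 0.4871 -0.2227  0.    ] 0.08670528566086366
jar_center 1 [ 0.4846 -0.2222  0.    ] 0.05492658327977451
jar_center 1 [ 0.4897 -0.2223  0.    ] 0.09710161272132622
tin_center 2 [ 0.5043 -0.3701 -0.1346] 0.08253960721058734
tin_center 1 [ 0.5018 -0.3705 -0.1466] 0.04236244709503656
tin_center 1 [ 0.5053 -0.3689 -0.0029] 0.09067072654994501
hamper 2 [ 0.5927  0.1126 -0.0029] 0.0653137906569502
hamper 1 [ 0.5908  0.1126 -0.0059] 0.06406108628300389
hamper 1 [ 0.594   0.113  -0.0005] 0.05912531375461305
0.69 [171.2, 176.1] [0.5223 0.167  0.137 ]
120
[0.514  0.1567 0.14  ]
```

View pics/crop1.png

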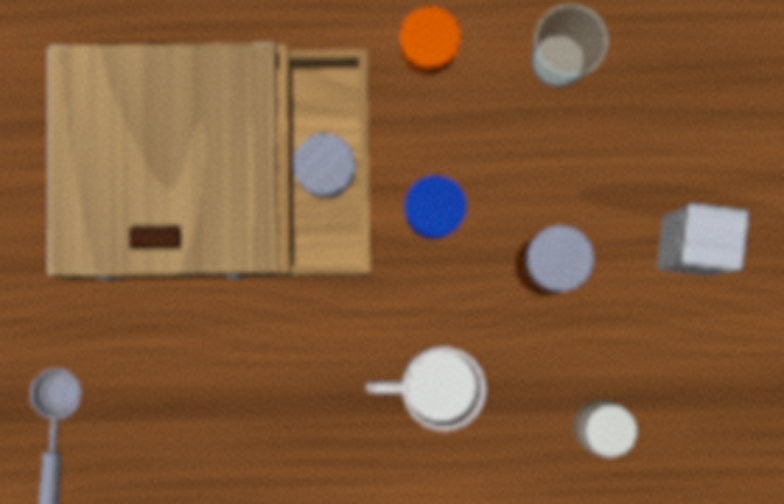

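```bash
cat > ov.py <<'E'
from fit import *
np.set_printoptions(precision=4,suppress=True)
P=[camera("scene"),camera("top")]
C=lambda u,v:(120+(u+.5)/2.8-.5,95+(v+.5)/2.8-.5)
t=P[1]
print("jar",atz(t,C(560,258),.125),"tin",atz(t,C(716.5,238),.12),"short",atz(t,C(323,164),.058),"handle",atz(t,C(155,237),.143))
for n,u,z in(("rowR far",(367,50),.06),("rowR near",(370,272),.06),("lid FL",(47,44),.097),("lid NL",(47,274),.097),("lidFR",(274,43),.097),("lid NR",(278,274),.097)): print(n,atz(t,C(*u),z))
out=[]
for p,(x0,y0,x1,y1) in zip(P,((130,130,410,310),(120,95,400,215))):
    K=2.8; I=cv2.resize(p["color"],None,fx=K,fy=K,interpolation=cv2.INTER_CUBIC)
    def dr(parts,q,col):
        c,s=np.cos(q[2]),np.sin(q[2])
        for part in parts:
            a=np.array([proj(p,(q[0]+c*x-s*y,q[1]+s*x+c*y,z)) for x,y,z in part])
            cv2.polylines(I,[cv2.convexHull(np.round((a+.5)*K).astype(np.int32))],True,col,1)
    H=(.5927,.1126,-.003)
    dr([HAM[0],HAM[2],box(.208,.07,.06,.0601,0,-.112)],H,(255,0,0)); dr(JAR+[cyl(.031,.125,.1251)],(.487,-.2225,0),(0,255,0)); dr(TIN+[box(.058,.058,.12,.1201)],(.5035,-.3701,-.13),(255,0,255))
    out.append(I[int(y0*K):int(y1*K),int(x0*K):int(x1*K)])
w=min(o.shape[1] for o in out); I=np.vstack([o[:,:w] for o in out]); print(I.shape)
I=cv2.resize(I,None,fx=.71,fy=.71,interpolation=cv2.INTER_AREA) if I.shape[0]>600 else I
cv2.imwrite("pics/ov1.png",I[:,:,::-1])
E
python3 ov.py
```

```text
jar [ 0.4874 -0.2212  0.125 ] tin [ 0.5038 -0.3704  0.12  ] short [0.59   0.0028 0.058 ] handle [0.5132 0.1561 0.143 ]
rowR far [ 0.7036 -0.0432  0.06  ]
rowR near [ 0.4813 -0.0419  0.06  ]
lid FL [0.7071 0.2671 0.097 ]
lid NL [0.4835 0.268  0.097 ]
lidFR [0.7038 0.0467 0.097 ]
lid NR [0.4791 0.0462 0.097 ]
(840, 784, 3)
```

View pics/ov1.png

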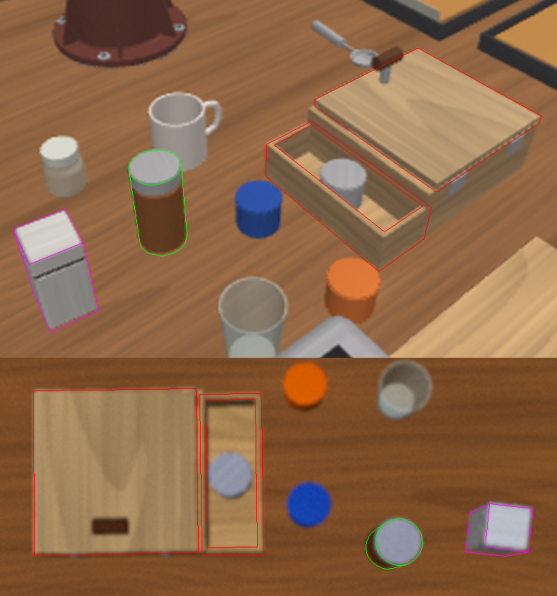

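```bash
cat > pp.py <<'E'
from h import *
np.set_printoptions(precision=4,suppress=True)
def down(yaw):
    # tool y along (cos yaw, sin yaw) up to sign, whichever half turn keeps the last joint small
    c,s=np.cos(yaw),np.sin(yaw); return [k*np.array([[-s,c,0],[c,s,0],[0,0,-k]])for k in(1,-1)]
def R_(pos,yaw):
    o=[(abs(q[5]),i) for i in(0,1) if (q:=planner.inverse_kinematics(pos,down(yaw)[i])) is not None]
    return down(yaw)[min(o)[1]]
def st(m):
    s=env.get_state(); print(m,"t %.1f"%s["t"],s["tcp_pos"],"w %.4f g %.1f"%(s["width"],s["grip_force"]),s["force"],flush=True)
def pick(x,y,yaw,z):
    R=R_([x,y,.24],yaw); env.move_to([x,y,.24],R)
    env.move_l([x,y,z],vel=.2,force_limit=15); st("at")
    env.command_gripper(0.03,40); st("grip"); env.move_l([x,y,.24],vel=.2); st("up")
def place(x,y,yaw,z):
    R=R_([x,y,.24],yaw); env.move_to([x,y,.24],R)
    env.move_l([x,y,z+.022],vel=.2); st("over")
    print("touch",env.move_l([x,y,z-.004],vel=.04,force_limit=5)); st("down")
    env.command_gripper(.085); env.move_l([x,y,.26],vel=.25); st("free")
E
python3 - <<'E'
from pp import *
for a in(0,-.13):
  for i in(0,1): print(down(a)[i][:,1],np.linalg.det(down(a)[i]),[None if (q:=planner.inverse_kinematics(p,down(a)[i])) is None else q[5] for p in([.487,-.222,.24],[.504,-.37,.093],[.659,.001,.24],[.5235,.001,.1])])
pick(.487,-.222,0,.093)
p=camera("scene"); save(p,"held")
E
```

```text
[1. 0. 0.] 1.0 [np.float64(0.8985087655568034), np.float64(0.7287349653924173), np.float64(1.3743621405572757), np.float64(1.3225413461784639)]
[-1. -0. -0.] 1.0 [np.float64(-2.2430838880329897), np.float64(-2.412857688197376), np.float64(-1.7672305130325172), np.float64(-1.8190513074113295)]
[ 0.9916 -0.1296  0.    ] 1.0000000000000002 [np.float64(1.0285087655568041), np.float64(0.8587349653924177), np.float64(1.5043621405572765), np.float64(1.4525413461784638)]
[-0.9916  0.1296 -0.    ] 1.0000000000000002 [np.float64(-2.1130838880329894), np.float64(-2.282857688197376), np.float64(-1.637230513032517), np.float64(-1.6890513074113294)]
at t 5.6 [ 0.4876 -0.2224  0.0943] w 0.0853 g 0.0 [ 0.5127 -0.2778  0.6726]
grip t 5.9 [ 0.4875 -0.2227  0.0946] w 0.0616 g 42.3 [-2.0382 -0.0066  5.4513]
up t 6.8 [ 0.4866 -0.2216  0.2385] w 0.0609 g 44.2 [-0.3568 -0.1243 -4.8429]
```

```bash
python3 - <<'E'
from pp import *
place(.659,.001,0,.1025)
p=camera("scene"); q=camera("top")
I=np.hstack([cv2.resize(p["color"][130:290,220:420],None,fx=2,fy=2),cv2.resize(q["color"][95:255,110:310],None,fx=2,fy=2)])
cv2.imwrite("pics/jarin.png",I[:,:,::-1])
E
```

```text
over t 8.7 [0.6596 0.0002 0.1262] w 0.0609 g 44.2 [ 0.7716  0.0185 -2.6902]
touch True
down t 9.2 [0.6582 0.0012 0.1022] w 0.0610 g 43.6 [-2.8748 -0.5225  5.9951]
free t 10.4 [0.6587 0.001  0.2585] w 0.0847 g 0.0 [-0.6432  0.6861 -0.1538]
```

View pics/jarin.png

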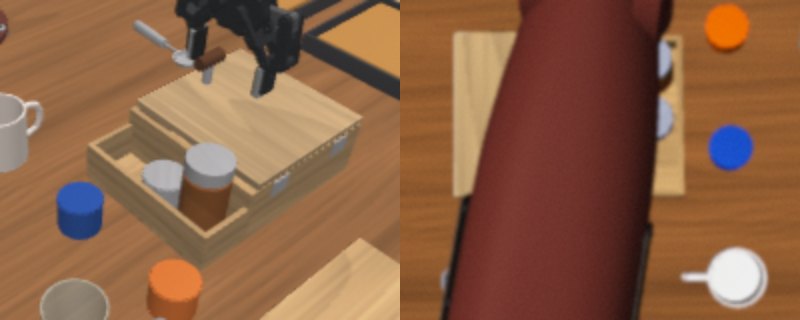

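The jar stands upright at the far end of the row, with its cap at about (210,160) in the left crop. The short tin beside it is still in place. Next is the square tin.

```bash
python3 - <<'E'
from pp import *
from fit import *
pick(.5037,-.3703,-.13,.090)
place(.5235,.001,0,.0995)
env.move_to([.513,.156,.26],R_([.513,.156,.26],np.pi/2)); st("over handle")
p=camera("scene"); 
for l,q0,parts,rot in(("jar_center",(.659,.001,0),JAR,0),("tin_center",(.5235,.001,0),TIN,1)):
    P2=[[(a+ (0,0,.008)[i]) if 0 else (a if i<2 else a+.008) for i,a in enumerate(v)] for v in parts[0]]
    r=region(p,l,(q0[0],q0[1],.09)); print(l, None if r is None else fit([(p,r)],[P2],q0,rot))
I=cv2.resize(p["color"][110:290,200:430],None,fx=3,fy=3); cv2.imwrite("pics/tinin.png",I[:,:,::-1])
E
```

```text
at t 12.9 [ 0.5044 -0.3707  0.0915] w 0.0849 g 0.0 [ 0.2997 -0.9029 -0.0605]
grip t 13.2 [ 0.5042 -0.371   0.0916] w 0.0576 g 42.7 [-1.2662  1.2154  5.9222]
up t 14.1 [ 0.5033 -0.3699  0.2383] w 0.0576 g 43.2 [-1.3967 -0.1696 -2.79  ]
over t 16.3 [0.5242 0.0005 0.1227] w 0.0575 g 43.2 [-0.4512 -0.0004 -2.6904]
touch True
down t 16.8 [0.523  0.001  0.0991] w 0.0578 g 43.3 [-1.0694  0.0596  4.7626]
free t 18.0 [0.5231 0.0011 0.2586] w 0.0852 g 0.0 [ 1.023  -0.3021 -0.8689]
over handle t 19.2 [0.5127 0.1557 0.2591] w 0.0852 g 0.0 [-0.1357  0.2172  0.4532]
jar_center (array([0.645 , 0.0168, 0.    ]), np.float64(0.22432706957846626))
tin_center (array([0.5024, 0.0242, 0.3622]), np.float64(0.2806681836988002))
```

View pics/tinin.png

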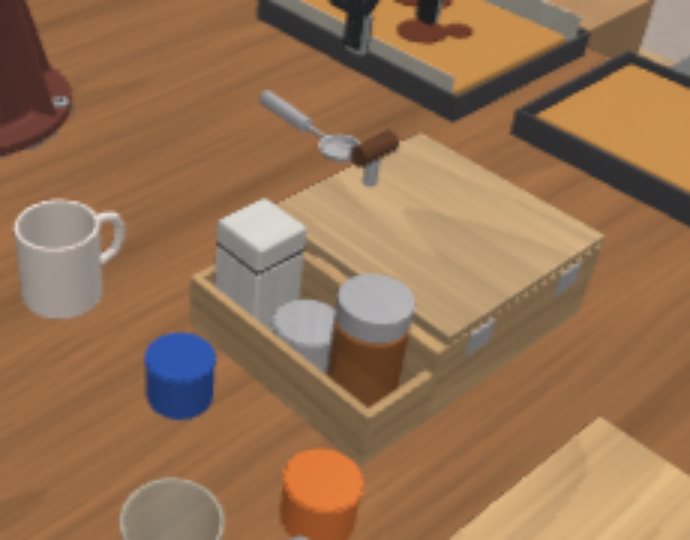

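```bash
python3 - <<'E'
from pp import *
print("hit",env.move_l([.513,.156,.134],vel=.15,force_limit=10)); st("at")
env.command_gripper(.02,30); st("grip")
p=camera("scene")
s=env.get_state(); H=np.array([.7045,.156,.085]); a0=np.arctan2(.052,.192); r=np.hypot(.192,.052)
for d in (4,9,16,23,30,37,44.5):
    a=a0+np.radians(d); env.move_l(H+[-r*np.cos(a),0,r*np.sin(a)-.003],vel=.1)
    if d in(4,23,44.5): st(d)
env.wait(.5); st("end")
p=camera("scene"); q=camera("top")
for d in spotter.tip_of(p,"lid_handle")[:3]: print(d, proj(p,env.get_state()["tcp_pos"]))
I=cv2.resize(p["color"][80:280,190:440],None,fx=3,fy=3); cv2.imwrite("pics/lid.png",I[:,:,::-1])
E
```

```text
hit False
at t 20.3 [0.5136 0.156  0.1351] w 0.0848 g 0.0 [-0.6598  0.5428  0.644 ]
grip t 20.7 [0.5134 0.1563 0.1347] w 0.0450 g 31.3 [-1.4856  2.8193  6.1352]
4 t 21.1 [0.5168 0.1563 0.147 ] w 0.0454 g 32.6 [ 3.74    2.595  -3.3925]
23 t 22.2 [0.5477 0.1561 0.2044] w 0.0456 g 31.9 [-0.9051  4.9074 -1.9473]
44.5 t 23.4 [0.6036 0.1558 0.2533] w 0.0451 g 32.0 [-1.4269  1.8465 -1.185 ]
end t 23.9 [0.6039 0.1558 0.2535] w 0.0453 g 31.7 [-0.3866 -0.561  -5.6149]
{'at': [359.2, 134.6], 'conf': 0.68} [357.4245 135.8916]
```

View pics/lid.png

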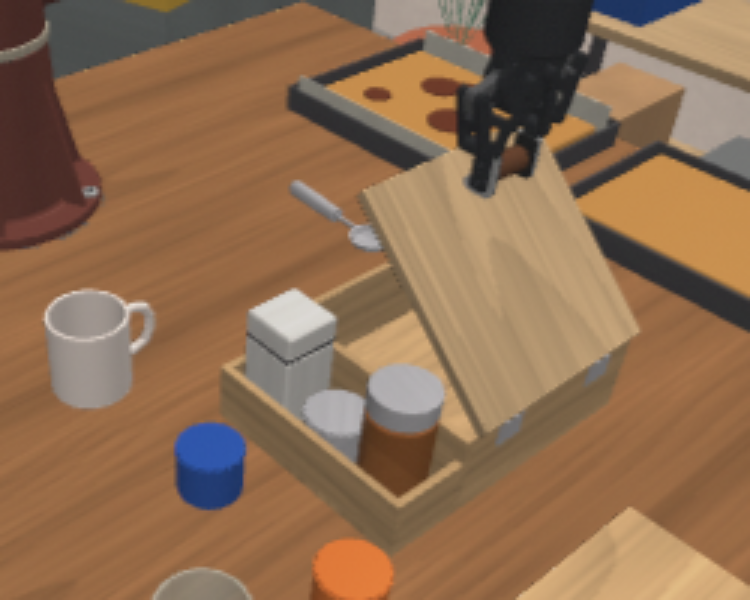

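The picture shows the lid held at about 44°, with the handle at about (515,160), and all three containers upright in the row. I'll hand it in.

```bash
python3 -c "
from h import *
print(env.close_job())"
```

```text
the job is handed in; nothing more can be done
None
```

The job is handed in, verdict not shown: at the last look the jar (far end) and square tin (near end) stood released and upright either side of the short tin, with the gripper holding the lid steady at about 44° by its handle.

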